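# Load the cement analyser: sweep the sample carrier home in its dark bay

### The arm

A 6-joint arm with a two-finger parallel gripper is mounted at the origin on the work surface. World frame = base frame: x ahead of the robot, y to its left, z up, the work surface at z = 0. Lengths are in mm, angles in rad, forces in N, time in s.
With the tool pointing down it reaches from about 325 to 850 mm from the base axis. Payload 15.5 kg.
Tool frame: the origin (TCP) lies between the finger pads; the fingertips stand 8 mm ahead of it and the grasp point (between the pads) lies 11 mm behind it; z points along the fingers, y is the line along which they close (so a half turn about z gives the same grasp; the last joint's range is limited). The gripper opens to 91 mm and grips with 3 to 60 N. Pads are 32 mm wide; open, the fingers measure 118 mm over their backs; the gripper's body (76 mm by 178 mm) begins 60 mm behind the grasp point.
Start: joints at [-1.2, 0.494, 1.345, -0, 1.302, -0.096], TCP at [281.271, -558.134, 221.915] pointing down, gripper open.
Joint ranges: [-2.91, 2.91], [-0.82, 2.16], [0.22, 2.67], [-1.22, 4.37], [0.12, 2.79], [-3.08, 3.08]. Speed limits (rad/s): [1.89, 1.89, 2.57, 3.01, 3.01, 3.01].

### API

Orientations are given as a unit quaternion [x, y, z, w].
In Python, from plant import manip, eyes, job_done gives the robot as it stands.
- The arm moves only by the tool send_rows, never from a script. Its argument "motion" is a list of rows, each a list of 3 entries, a list of its own where there are three numbers: the opening, from -1 (shut) to 1 (fully open), then the shift along the world's x, y, z normalised to -1 to 1, where 1 is 0.05 m, then the turn about the world's z normalised to -1 to 1, where 1 is 0.15 rad. In form: [[grip, [dx, dy, dz], twist], ...]. A call has 1 to 20 rows; each row shifts and turns the commanded pose from where the row before left it; what a row does not reach is not made up. A row lasts 1/8 s, in which the tool goes at most 62.5 mm and 10.7 degrees, less where a joint would pass 70% of its speed; a pose out of reach is approached as far as the arm can. A call with a number of a shift or a turn outside -1 to 1 is refused whole. A call with a gripper value outside its range is refused whole. The fingers move at their own pace and stop on an object; "squeeze" is the grip in N (left out, the last holds). Time passes only in rows, so rows that do not move let the fingers close. It gives the time, the measured TCP pose, the force, the opening and the grip force at its end, in the units of the state.
- manip.read_state(): the state, without advancing time (a new reading comes with each control period).
- eyes.capture(name): name is "side" or "top" or "wrist"; returns a dict with "color" (420x560x3 uint8, blue, green, red), "range_z" (420x560 float32, mm along the optical axis (not along the pixel's ray), 0 where there is no reading), "fx", "fy", "cx", "cy" (pixels), "R" (3x3) and "t" (3): a world point X has camera coordinates R X + t; the wrist camera has in their place "T_tool_cam" (4x4, takes a point from camera to tool coordinates, whose origin is the TCP and whose axes are the flange's). Camera axes: x right, y down, z forward; pixel columns grow to the right and rows downward; lengths in mm; the calibration is good to about 2 mm. The wrist camera is an equidistant fisheye: a pixel r from the principal point sees the ray r / f radians off the axis. A picture is of the moment at which its call begins: read the wrist's pose just before it.
- job_done(): hands the job in; it is judged then, once.
The state is a dict: "clock": time; "joint_pos": joint angles; "qvel": joint speeds; "effort": joint torques, N m; "eef_pos": TCP position; "ee_rot": TCP orientation; "wrist_force": force on the tool from outside, world axes, zero at the start; "torque": the same for the moment, N m; "finger_gap": finger opening in mm; "grasp_force": force on a finger pad.
Only numpy, scipy, OpenCV 4.12 (cv2) and the standard library are available. Lean on these libraries where they do the work, as an engineer would, in place of code of your own. Each camera call takes 0.05 s, during which the arm holds its last target. There are 200 camera calls.

### The job

First clear the grey mortar prism off the analyser's loading ledge: lay it flat in the steel tray, setting it down rather than dropping it. Then take the sample carrier by its orange handle, slide it nose first from the ledge into the analyser's dark bay up to the back stop, and sweep it sideways by feel until the foot under its nose drops fully into the hidden pocket; leave it there. Do not disturb the tin, the bottle or the bowl.

Things in the scene. Friction and masses are not known exactly. Their poses are not given: they have to be found in the camera images.
- bay (a point): Middle of the lower edge of the bay mouth of a fixed white analyser with a blue panel. x points into the bay, y left, z up. The aluminium ledge (x -160 to 0 mm, 264 mm wide) is level with this point, 22 mm above the table; the bay goes on level, 140 mm wide (y -70 to 70), 55 mm high. The housing's front at x = 0 rises 148 mm above the ledge, 264 mm wide.
- bay_back (a point): Middle of the bay's back stop, a fixed wall 95 mm inside the mouth, at floor level; same axes as bay. In the dark floor before it, out of sight, is one pocket, 35 mm wide (y), reaching from the back stop 45 mm towards the mouth, 10 mm deep. Its middle lies anywhere from y = -30 to 30 mm and differs each time.
- carrier_grip (a point): Point on the axis of the orange upright handle of the loose sample carrier, 55 mm above the surface the carrier stands on. Handle 40 mm long (x), 22 mm wide (y), from 16 to 76 mm above that surface. x points to the nose, whose end is 173 mm ahead; the tail is 23 mm behind. Held hard (50 N) the carrier stays about level; held lightly (3 to 5 N) or let go, its nose sinks by its own weight.
- carrier_foot (a point): Middle of the underside of the slippery white plastic foot under the carrier's nose, same axes: foot 30 mm long (x), 28 mm wide (y), 10 mm high, front face 2 mm behind the nose's end. 156 mm ahead of and 55 mm below the handle point. In the pocket it is 10 mm below ledge level, the runner still on the ledge (tilt about 0.06 rad).
- carrier: Loose sample carrier, 0.25 to 0.45 kg: aluminium plate 196 (x, nose at +x) by 50 by 6 mm, 10 mm above the ground on a foot under the nose and a cross runner below the handle (50 mm wide), both slippery plastic (friction about 0.15); steel cup with grey pellet on top (28 mm high). Origin at ground level, mid-length, 75 mm ahead of the handle; centre of mass about 50 mm ahead of the handle.
- prism_center (a point): Loose mortar prism, grey, 160 mm long (x) by 40 by 40 mm, about 0.4 to 0.7 kg, lying on the analyser's ledge, roughly pointing into the bay. The point is its centre.
- prism: The same prism; origin at the centre of its underside.
- tray_in (a point): Fixed shallow steel tray, outside 200 mm (x) by 140 mm (y), rim 16 mm above the table, walls 4 mm. The point is the centre of its inner floor, 4 mm above the table.
- tin: Loose steel tin with a lid, 94 mm across, 143 mm high; origin at the centre of its underside. Bystander.
- bottle: Loose white bottle with a red cap, 72 mm across, 160 mm high; origin at the centre of its underside. Bystander.
- bowl: Loose steel bowl, 110 mm across, 60 mm high; origin at the centre of its underside. Bystander.

How it is judged:
By the outcome, as a careful person would: the job done as asked, in the order asked, and still so for the second after the job is handed in, with the robot touching nothing.
It also fails if it takes over 72 s, if anything falls off the work surface, if the arm or the gripper's body presses on something with over 40 N, if the wrist force passes 120 N, or if a joint passes its speed limit or range.

## Working session

There is one attempt and no reset: what is moved stays moved. The work goes in short steps, Python scripts to look and compute and a tool call to move; the robot and the scene stay as the last step left them, time stands still between calls to the robot, and variables do not carry over. Pictures are saved under pics/ and viewed, at most 10 in all, crops included, and the job is handed in when it is done.

Besides the shell and the picture viewer there is one more tool, called after "Emit:" in YAML: its name, and indented under it one key for each argument. send_rows: Moves the arm, as the interface text tells. Its arguments: {"type":"object","properties":{"motion":{"type":"array"},"squeeze":{"type":"number"}},"required":["motion"]}

```bash
mkdir -p pics; cat > h.py <<'E'
import numpy as np, cv2
from plant import manip, eyes, job_done
def cloud(c):
    z=c["range_z"]; v,u=np.mgrid[:z.shape[0],:z.shape[1]]
    P=np.stack([(u-c["cx"])/c["fx"]*z,(v-c["cy"])/c["fy"]*z,z],-1)
    W=(P-np.array(c["t"]))@np.array(c["R"])   # R^T (P-t)
    W[z==0]=np.nan
    return W
E
python3 - <<'E'
from h import *
ims=[]
for n in("top","side"):
    c=eyes.capture(n); np.savez("pics/%s0.npz"%n,**c); ims.append(c["color"]); cv2.imwrite("pics/%s0.png"%n,c["color"])
    print(n,c["fx"],c["t"],np.round(c["R"],2).tolist())
print(manip.read_state())
E
```

```text
top 491.60898666367353 [ -23.14412019  591.41336709 1188.87246939] [[-0.01, -1.0, -0.0], [-0.99, 0.01, -0.1], [0.1, 0.0, -0.99]]
side 406.62370719393397 [581.21989789 120.63867175 851.55190728] [[-0.99, -0.17, -0.0], [-0.1, 0.62, -0.78], [0.13, -0.77, -0.63]]
{'clock': 0.1, 'joint_pos': array([-1.19950572e+00,  4.94099653e-01,  1.34604282e+00, -1.23658206e-05,
        1.30247055e+00, -9.55331678e-02]), 'qvel': array([-0.00033369, -0.00120469, -0.00107009,  0.00042447,  0.00104776,
        0.00152201]), 'effort': array([ 5.72238478e-04, -8.80239916e+01, -3.82544732e+01,  7.09862052e-02,
        4.82866564e-02, -3.68427209e-05]), 'eef_pos': array([ 281.15052574, -557.84657764,  221.42010644]), 'ee_rot': array([ 9.72882389e-01,  2.31299797e-01, -7.60254879e-05, -5.04525731e-04]), 'wrist_force': array([-0.3472683 ,  0.14919235, -0.96527759]), 'torque': array([ 0.04580107,  0.02174788, -0.02361657]), 'grasp_force': 0.0, 'finger_gap': 91.36448639553659}
```

View pics/top0.png

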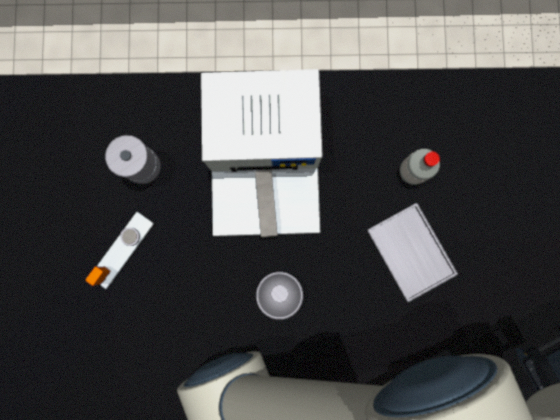

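View pics/side0.png

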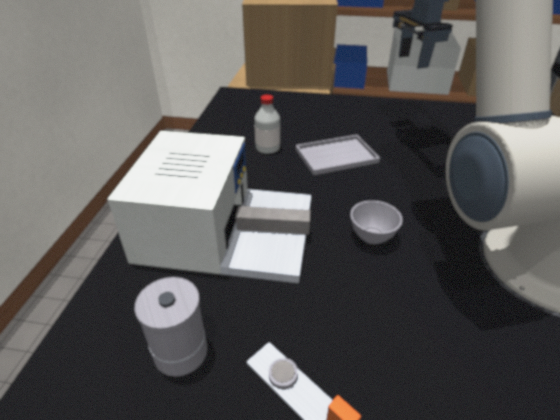

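The top view shows the analyser (262,118), the prism on the ledge (266,205), the carrier with its handle at (97,276) and nose near (143,217), the tray (413,252), tin (130,155), bottle (422,165) and bowl (280,295). The side view shows the same layout.

```bash
cat > m.py <<'E'
from h import *
c=dict(np.load("pics/top0.npz")); W=cloud(c); im=c["color"].astype(int); hsv=cv2.cvtColor(c["color"],cv2.COLOR_BGR2HSV)
v,u=np.mgrid[:420,:560]
def box(a,b,x,y): return (u>=a)&(u<=b)&(v>=x)&(v<=y)
def rect(name,m):
    p=W[m&np.isfinite(W[...,0])]; r=cv2.minAreaRect(p[:,:2].astype(np.float32))
    print(name,len(p),"c",np.round(r[0],1),"size",np.round(r[1],1),"ang",round(r[2],2),"z",np.round(np.percentile(p[:,2],[5,50,95]),1)); print(np.round(cv2.boxPoints(r),0).tolist())
Z=W[...,2]
rect("house",box(190,335,60,180)&(Z>150))
rect("ledge",box(205,325,165,240)&(Z>12)&(Z<32))
rect("prism",box(245,290,165,240)&(Z>50)&(Z<75))
rect("handle",box(80,115,260,295)&(hsv[...,1]>150)&(Z>65))
rect("plate",box(80,160,200,295)&(Z>8)&(Z<24)&(im.min(-1)>60))
rect("cup",box(80,160,200,260)&(Z>34)&(Z<60))
rect("tray",box(360,465,200,305)&(Z>1)&(Z<30)&(im.min(-1)>60))
for n,b in(("tin",box(100,165,130,190)),("bottle",box(395,445,145,190)),("bowl",box(250,310,265,325))): rect(n,b&(Z>30))
E
python3 m.py
```

```text
house 10567 c [780.2  14.7] size [206.  264.6] ang 1.02 z [165.8 169.7 173. ]
[[675.0, 145.0], [680.0, -119.0], [886.0, -116.0], [881.0, 149.0]]
ledge 5905 c [603.4  11.6] size [178.1 264.5] ang 0.73 z [17.6 21.7 25.7]
[[513.0, 143.0], [516.0, -122.0], [694.0, -120.0], [691.0, 145.0]]
prism 1090 c [598.6   8.8] size [167.7  40.1] ang 4.67 z [57.6 61.5 65.5]
[[513.0, 22.0], [517.0, -18.0], [684.0, -4.0], [681.0, 36.0]]
handle 187 c [425.9 414.7] size [23.3 40.9] ang 53.75 z [67.4 74.9 79.3]
[[403.0, 417.0], [435.0, 393.0], [449.0, 412.0], [416.0, 436.0]]
plate 1159 c [486.7 371.3] size [ 52.6 195.7] ang 54.32 z [11.4 15.8 20.4]
[[392.0, 407.0], [551.0, 293.0], [582.0, 336.0], [423.0, 450.0]]
cup 3 c [518.3 341.8] size [17.3  0.1] ang 89.27 z [34.3 34.5 35.6]
[[518.0, 333.0], [518.0, 333.0], [518.0, 350.0], [518.0, 350.0]]
tray 4089 c [ 471.8 -355.1] size [208.3 147.7] ang 28.02 z [ 1.5  4.3 16. ]
[[345.0, -339.0], [415.0, -469.0], [598.0, -371.0], [529.0, -241.0]]
tin 1747 c [699.2 324.6] size [92.2 93.2] ang 1.22 z [ 49.  133.9 139.7]
[[652.0, 370.0], [654.0, 277.0], [746.0, 279.0], [744.0, 372.0]]
bottle 964 c [ 676.  -361.5] size [72.1 64.5] ang 30.2 z [ 45.  110.5 160.4]
[[629.0, -352.0], [661.0, -408.0], [723.0, -371.0], [691.0, -316.0]]
bowl 709 c [373.2 -20.9] size [107.3 107.6] ang 62.76 z [31.3 51.3 61.7]
[[301.0, -44.0], [396.0, -93.0], [446.0, 2.0], [350.0, 51.0]]
```

Emit:
send_rows:
  motion:
    - [1,[0.45,0.81,-0.09],-0.184]
    - [1,[0.45,0.81,-0.09],-0.184]
    - [1,[0.45,0.81,-0.09],-0.184]
    - [1,[0.45,0.81,-0.09],-0.184]
    - [1,[0.45,0.81,-0.09],-0.184]
    - [1,[0.45,0.81,-0.09],-0.184]
    - [1,[0.45,0.81,-0.09],-0.184]
    - [1,[0.45,0.81,-0.09],-0.184]
    - [1,[0.45,0.81,-0.09],-0.184]
    - [1,[0.45,0.81,-0.09],-0.184]
    - [1,[0.45,0.81,-0.09],-0.184]
    - [1,[0.45,0.81,-0.09],-0.184]
    - [1,[0.45,0.81,-0.09],-0.184]
    - [1,[0.45,0.81,-0.09],-0.184]
    - [1,[0,0,0],0]
    - [1,[0,0,0],0]
  squeeze: 40

```text
clock: 2.1
eef_pos: [595.8, 8.7, 158.6]
ee_rot: [0.999, 0.041, -0.0, 0.0]
wrist_force: [0.1, -1.1, -0.8]
finger_gap: 91.1
grasp_force: 0.0
```

```bash
cat >> h.py <<'E'
from scipy.spatial.transform import Rotation as Ro
def wcloud():
    s=manip.read_state(); c=eyes.capture("wrist"); z=c["range_z"]
    v,u=np.mgrid[:z.shape[0],:z.shape[1]].astype(float)
    a=(u-c["cx"])/c["fx"]; b=(v-c["cy"])/c["fy"]; r=np.hypot(a,b)+1e-9; k=np.where(r<1.5,np.tan(np.minimum(r,1.5))/r,0)
    P=np.stack([a*k*z,b*k*z,z],-1); T=np.array(c["T_tool_cam"])
    P=P@T[:3,:3].T+T[:3,3]; W=P@Ro.from_quat(s["ee_rot"]).as_matrix().T+s["eef_pos"]
    W[(z==0)|(r>1.3)]=np.nan
    return c,W,s
def yaw(s):
    x=Ro.from_quat(s["ee_rot"]).as_matrix()[:,0]; return np.arctan2(x[1],x[0])
def rect(name,p):
    p=p[np.isfinite(p[:,0])]; r=cv2.minAreaRect(p[:,:2].astype(np.float32))
    print(name,len(p),"c",np.round(r[0],1),"size",np.round(r[1],1),"ang",round(r[2],2),"z",np.round(np.percentile(p[:,2],[5,50,95]),1),np.round(cv2.boxPoints(r),0).tolist())
def show(s): print(round(float(s["clock"]),2),"tcp",np.round(s["eef_pos"],1),"yaw",round(yaw(s),3),"F",np.round(s["wrist_force"],1),"M",np.round(s["torque"],2),"gap",round(float(s["finger_gap"]),1),"g",round(float(s["grasp_force"]),1),"q",np.round(s["joint_pos"],2))
E
python3 - <<'E'
from h import *
c,W,s=wcloud(); show(s); cv2.imwrite("pics/w1.png",c["color"]); np.savez("pics/w1.npz",W=W,**c)
Z=W[...,2];X=W[...,0];Y=W[...,1]
m=(Z>52)&(Z<72)&(X>480)&(X<672)&(abs(Y-10)<45); rect("prism",W[m])
m=(Z>15)&(Z<28)&(X>480)&(X<760)&(abs(Y-10)<150); rect("ledge",W[m])
E
```

```text
2.1 tcp [595.8   8.7 158.6] yaw 0.081 F [ 0.1 -1.1 -0.8] M [ 0.03 -0.02 -0.01] gap 91.1 g 0.0 q [-0.09  0.52  1.49 -0.    1.13  1.4 ]
prism 7057 c [594.9   7.7] size [156.7  40.1] ang 4.68 z [60.  61.2 62.3] [[515.0, 21.0], [518.0, -19.0], [675.0, -6.0], [671.0, 34.0]]
ledge 30177 c [609.2  11.1] size [156.6 265.6] ang 1.1 z [20.  21.2 22.4] [[528.0, 142.0], [533.0, -123.0], [690.0, -120.0], [685.0, 145.0]]
```

View pics/w1.png

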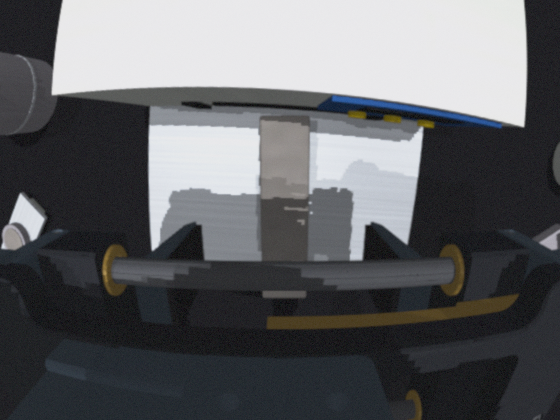

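The wrist view shows the prism centred between the fingers (column 285), with its far end at the bay mouth. I'll descend, grip, and back it away from the lintel before lifting.

Emit:
send_rows:
  motion:
    - [1,[-0.01,0,-0.6],0]
    - [1,[0,0,-0.6],0]
    - [1,[0,0,-0.5],0]
    - [1,[0,0,-0.4],0]
    - [1,[0,0,-0.25],0]
    - [-1,[0,0,0],0]
    - [-1,[0,0,0],0]
    - [-1,[0,0,0],0]
    - [-1,[0,0,0],0]
    - [-1,[0,0,0],0]
  squeeze: 55

```text
clock: 3.4
eef_pos: [595.9, 8.9, 41.6]
ee_rot: [0.999, 0.04, 0.0, 0.0]
wrist_force: [-0.5, -0.6, -0.5]
finger_gap: 43.8
grasp_force: 0.0
```

Emit:
send_rows:
  motion:
    - [-1,[0,0,0],0]
    - [-1,[0,0,0],0]
    - [-1,[0,0,0.12],0]
    - [-1,[-0.3,0,0.04],0]
    - [-1,[-0.5,0,0],0]
    - [-1,[0,0,0.4],0]
    - [-1,[0,0,0.7],0]
    - [-1,[0,0,0.7],0]

```text
clock: 4.4
eef_pos: [555.2, 9.0, 140.3]
ee_rot: [0.999, 0.04, -0.001, -0.0]
wrist_force: [-0.2, 0.7, -4.8]
finger_gap: 39.7
grasp_force: 55.0
```

Emit:
send_rows:
  motion:
    - [-1,[-0.08,-0.4,0],0.15]
    - [-1,[-0.16,-0.7,0],0.27]
    - [-1,[-0.18,-0.77,0],0.28]
    - [-1,[-0.18,-0.77,0],0.28]
    - [-1,[-0.18,-0.77,0],0.28]
    - [-1,[-0.18,-0.77,0],0.28]
    - [-1,[-0.18,-0.77,0],0.28]
    - [-1,[-0.18,-0.77,0],0.28]
    - [-1,[-0.18,-0.77,0],0.28]
    - [-1,[-0.18,-0.77,0],0.28]
    - [-1,[-0.08,-0.3,0],0.06]
    - [-1,[0,0,0],0]
    - [-1,[0,0,0],0]

```text
clock: 6.02
eef_pos: [467.8, -368.0, 139.3]
ee_rot: [0.97, 0.242, -0.0, -0.001]
wrist_force: [-0.5, -0.2, -5.8]
finger_gap: 39.5
grasp_force: 55.0
```

```bash
python3 - <<'E'
from h import *
c,W,s=wcloud(); show(s); cv2.imwrite("pics/w2.png",c["color"]); np.savez("pics/w2.npz",W=W,**c)
Z=W[...,2];X=W[...,0];Y=W[...,1]
m=(Z>7)&(Z<22)&(np.hypot(X-472,Y+355)<135)&(c["color"].min(-1)>60); rect("rim",W[m])
m=(Z>-5)&(Z<22)&(np.hypot(X-472,Y+355)<135)&(c["color"].min(-1)>60); rect("tray",W[m])
E
```

```text
6.03 tcp [ 467.8 -368.   139.3] yaw 0.489 F [-0.5 -0.2 -5.8] M [-0.04 -0.06 -0.02] gap 39.5 g 55.0 q [-0.77  0.54  1.52  0.    1.09  0.32]
rim 2694 c [ 499.5 -338.3] size [141.1 141.2] ang 28.0 z [ 8.7 14.8 16.1] [[404.0, -309.0], [470.0, -434.0], [595.0, -368.0], [529.0, -243.0]]
tray 13039 c [ 488.5 -365. ] size [267.4 226.2] ang 58.21 z [-0.5  3.4 15.5] [[322.0, -419.0], [514.0, -538.0], [655.0, -311.0], [463.0, -192.0]]
```

View pics/w2.png

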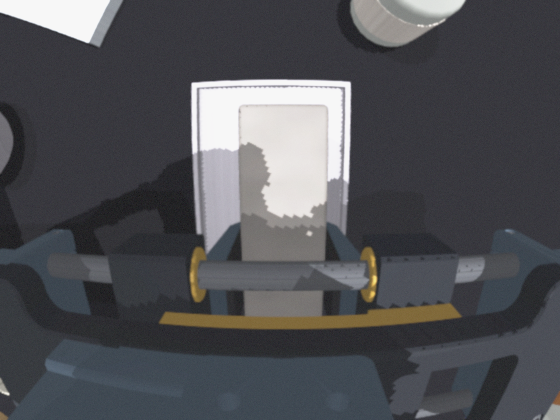

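The view shows the prism held level above the tray. The tray centre works out at (473,-353), so I'll shift and lower.

Emit:
send_rows:
  motion:
    - [-1,[0.1,0.28,-0.3],0]
    - [-1,[0,0,-0.7],0]
    - [-1,[0,0,-0.7],0]
    - [-1,[0,0,-0.34],0]
    - [-1,[0,0,-0.16],0]
    - [-1,[0,0,-0.06],0]
    - [-1,[0,0,-0.02],0]
    - [-1,[0,0,0],0]
    - [-1,[0,0,0],0]

```text
clock: 7.2
eef_pos: [472.9, -355.3, 25.9]
ee_rot: [0.97, 0.242, 0.0, 0.0]
wrist_force: [0.8, 0.2, -5.6]
finger_gap: 39.7
grasp_force: 55.0
```

Emit:
send_rows:
  motion:
    - [-1,[0,0,-0.03],0]
    - [-1,[0,0,-0.02],0]
    - [-1,[0,0,0],0]

```text
clock: 7.58
eef_pos: [472.8, -355.2, 23.6]
ee_rot: [0.97, 0.242, 0.0, 0.0]
wrist_force: [-3.1, 1.7, 8.3]
finger_gap: 39.9
grasp_force: 55.0
```

Emit:
send_rows:
  motion:
    - [0.2,[0,0,0],0]
    - [0.2,[0,0,0],0]
    - [0.2,[0,0,0],0]
    - [0.3,[0,0,0.3],0]
    - [0.5,[0,0,0.8],0]
    - [1,[0,0,0.8],0]
    - [1,[0,0,0.8],0]

```text
clock: 8.45
eef_pos: [472.7, -355.1, 160.3]
ee_rot: [0.97, 0.242, 0.0, 0.0]
wrist_force: [0.3, -0.4, -0.2]
finger_gap: 85.6
grasp_force: 0.0
```

```bash
python3 - <<'E'
from h import *
c,W,s=wcloud(); show(s)
Z=W[...,2];X=W[...,0];Y=W[...,1]
m=(Z>36)&(Z<55)&(np.hypot(X-472,Y+355)<100)&(c["color"].min(-1)>60); rect("prism",W[m])
E
```

```text
8.45 tcp [ 472.7 -355.1  160.3] yaw 0.488 F [ 0.3 -0.4 -0.2] M [-0.06 -0.04 -0.02] gap 85.6 g 0.0 q [-0.75  0.51  1.51  0.    1.12  0.34]
prism 6453 c [ 485.6 -348.8] size [131.   39.7] ang 27.98 z [41.9 43.2 44.3] [[418.0, -362.0], [437.0, -397.0], [553.0, -336.0], [534.0, -301.0]]
```

Emit:
send_rows:
  motion:
    - [1,[-0.03,0.5,0],-0.25]
    - [1,[-0.06,0.95,0],-0.46]
    - [1,[-0.06,0.96,0],-0.46]
    - [1,[-0.06,0.96,0],-0.46]
    - [1,[-0.06,0.96,0],-0.46]
    - [1,[-0.06,0.96,0],-0.46]
    - [1,[-0.06,0.96,0],-0.46]
    - [1,[-0.06,0.96,0],-0.46]
    - [1,[-0.06,0.96,0],-0.46]
    - [1,[-0.06,0.96,0],-0.46]
    - [1,[-0.06,0.96,0],-0.46]
    - [1,[-0.06,0.96,0],-0.46]
    - [1,[-0.06,0.96,0],-0.46]
    - [1,[-0.06,0.96,0],-0.46]
    - [1,[-0.06,0.96,0],-0.46]
    - [1,[-0.06,0.96,0],-0.46]
    - [1,[-0.03,0.5,0],-0.25]
    - [1,[0,0,0],0]
    - [1,[0,0,0],0]

```text
clock: 10.88
eef_pos: [424.7, 413.7, 158.3]
ee_rot: [0.952, -0.306, 0.0, 0.0]
wrist_force: [-0.3, 0.3, 0.2]
finger_gap: 91.7
grasp_force: 0.0
```

```bash
python3 - <<'E'
from h import *
c,W,s=wcloud(); show(s); cv2.imwrite("pics/w3.png",c["color"]); np.savez("pics/w3.npz",W=W,**c)
Z=W[...,2];X=W[...,0];Y=W[...,1]; hsv=cv2.cvtColor(c["color"],cv2.COLOR_BGR2HSV)
o=(hsv[...,1]>150)&(hsv[...,0]<20)&(np.hypot(X-426,Y-415)<50)
rect("handle",W[o&(Z>66)&(Z<84)])
m=(Z>8)&(Z<22)&(np.hypot(X-487,Y-371)<115)&(c["color"].min(-1)>80); rect("plate",W[m])
E
```

```text
10.88 tcp [424.7 413.7 158.3] yaw -0.621 F [-0.3  0.3  0.2] M [ 0.05  0.   -0.01] gap 91.7 g 0.0 q [ 0.67  0.52  1.5  -0.    1.12  2.86]
handle 1190 c [427.3 415. ] size [21.5 40. ] ang 54.93 z [73.4 75.1 76.3] [[405.0, 418.0], [438.0, 395.0], [450.0, 412.0], [417.0, 435.0]]
plate 7518 c [487.9 370.5] size [ 50.7 196.2] ang 54.28 z [14.  15.2 16.4] [[393.0, 407.0], [553.0, 293.0], [582.0, 334.0], [423.0, 448.0]]
```

View pics/w3.png

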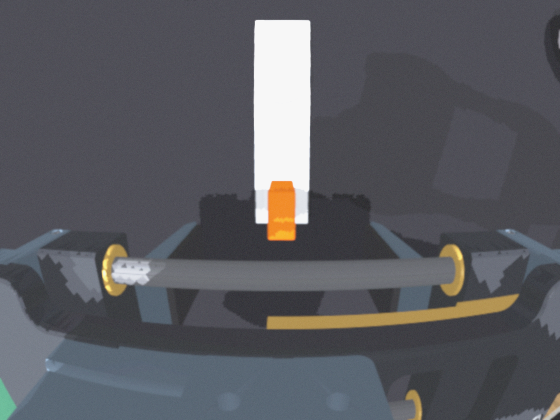

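```bash
python3 - <<'E'
from h import *
d=np.load("pics/w3.npz"); W=d["W"]; Z=W[...,2]
m=(Z>24)&(np.hypot(W[...,0]-518,W[...,1]-342)<60); print(m.sum())
c=eyes.capture("side"); cv2.imwrite("pics/s2.png",c["color"])
E
```

```text
2007
```

View pics/s2.png

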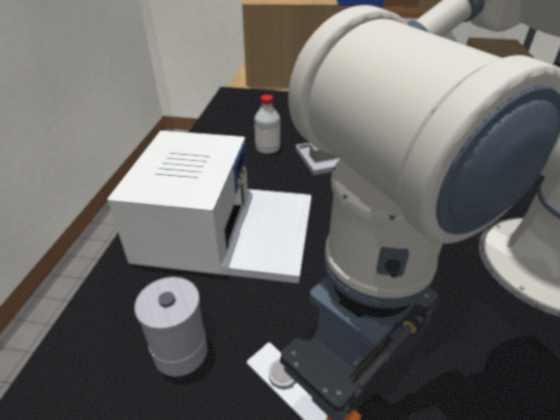

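The side view shows the cup still on the carrier at (283,373) and the ledge clear. Next is the handle.

Emit:
send_rows:
  motion:
    - [1,[0.05,0.02,-0.6],-0.01]
    - [1,[0,0,-0.7],0]
    - [1,[0,0,-0.6],0]
    - [1,[0,0,-0.38],0]
    - [-1,[0,0,0],0]
    - [-1,[0,0,0],0]
    - [-1,[0,0,0],0]
    - [-1,[0,0,0],0]
    - [-1,[0,0,0],0]
    - [-1,[0,0,0],0]
    - [-1,[0,0,0],0]
    - [-1,[0,0,0],0]
    - [-1,[0,0,0],0]
  squeeze: 50

```text
clock: 12.6
eef_pos: [427.2, 415.3, 43.9]
ee_rot: [0.952, -0.307, -0.0, 0.0]
wrist_force: [-0.0, -0.6, 0.9]
finger_gap: 21.6
grasp_force: 50.0
```

Emit:
send_rows:
  motion:
    - [-1,[0,0,0.3],0]
    - [-1,[0,0,0.5],0]
    - [-1,[0,0,0.4],0]
    - [-1,[0.05,-0.36,0],0.18]
    - [-1,[0.1,-0.68,0],0.36]
    - [-1,[0.1,-0.68,0],0.36]
    - [-1,[0.1,-0.68,0],0.36]
    - [-1,[0.1,-0.68,0],0.36]
    - [-1,[0.1,-0.68,0],0.36]
    - [-1,[0.1,-0.68,0],0.36]
    - [-1,[0.1,-0.68,0],0.36]
    - [-1,[0.1,-0.68,0],0.36]
    - [-1,[0.1,-0.68,0],0.36]
    - [-1,[0.1,-0.68,0],0.36]
    - [-1,[0.1,-0.68,0],0.36]
    - [-1,[0.05,-0.3,0],0.15]
    - [-1,[0,0,0],0]
    - [-1,[0,0,0],0]

```text
clock: 14.85
eef_pos: [487.2, 8.8, 104.3]
ee_rot: [1.0, 0.01, 0.0, -0.0]
wrist_force: [0.8, -0.4, -4.1]
finger_gap: 21.9
grasp_force: 50.0
```

```bash
python3 - <<'E'
from h import *
c,W,s=wcloud(); show(s); cv2.imwrite("pics/w4.png",c["color"]); np.savez("pics/w4.npz",W=W,**c); print(np.round(c["T_tool_cam"],2).tolist())
Z=W[...,2];X=W[...,0];Y=W[...,1]
m=(Z>66)&(Z<82)&(X>500)&(X<690)&(abs(Y-10)<60)&(c["color"].min(-1)>80); p=W[m]; rect("plate",p)
k=p[np.abs(p[:,1]-np.median(p[:,1]))<20]; print("pitch",np.polyfit(k[:,0],k[:,2],1))
m=(Z>17)&(Z<26)&(X>480)&(X<672)&(abs(Y-10)<150); rect("ledge",W[m])
m=(Z>80)&(Z<160)&(X>640)&(X<710)&(abs(Y-10)<125)
p=W[m]; print("front face fit x=a*y+b",m.sum(),np.polyfit(p[:,1],p[:,0],1), np.percentile(p[:,0],[5,50,95]))
E
```

```text
14.85 tcp [487.2   8.8 104.3] yaw 0.02 F [ 0.8 -0.4 -4.1] M [0.06 0.18 0.02] gap 21.9 g 50.0 q [-0.1   0.47  1.81  0.    0.86  1.45]
[[0.0, -0.97, -0.24, 68.49], [1.0, 0.0, -0.0, 0.13], [0.0, -0.24, 0.97, -161.92], [0.0, 0.0, 0.0, 1.0]]
plate 13160 c [568.2  10.4] size [137.1  50.6] ang 0.97 z [74.5 75.6 76.7] [[499.0, 35.0], [500.0, -16.0], [637.0, -14.0], [636.0, 37.0]]
pitch [-9.39534245e-04  7.61152737e+01]
ledge 41193 c [596.7  10.7] size [149.4 266.6] ang 0.45 z [19.9 21.1 22.3] [[521.0, 143.0], [523.0, -123.0], [672.0, -122.0], [670.0, 145.0]]Traceback (most recent call last):
  File "<stdin>", line 8, in <module>
    raise TypeError("expected non-empty vector for x")
TypeError: expected non-empty vector for x
```

View pics/w4.png

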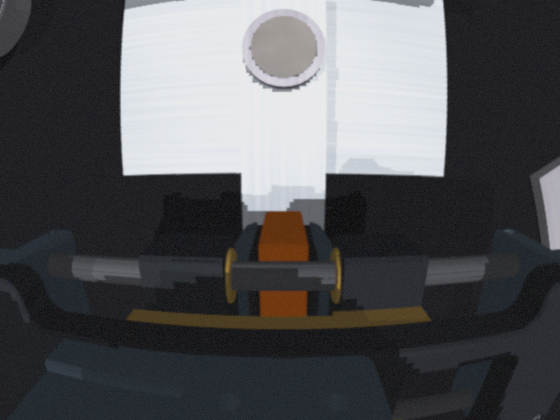

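The view shows the carrier held level and straight, with the cup at (284,48) over the ledge. I'll lower, offset to the right side, and enter the bay slightly raised.

Emit:
send_rows:
  motion:
    - [-1,[0,-0.3,-0.2],0]
    - [-1,[0,-0.38,-0.2],0]
    - [-1,[0,0,-0.2],0]
    - [-1,[0,0,-0.1],0]
    - [-1,[0,0,0],0]
    - [-1,[0.3,0.006,0],-0.01]
    - [-1,[0.4,0.007,0],-0.01]
    - [-1,[0.4,0.007,0],0]
    - [-1,[0.4,0.007,0],0]
    - [-1,[0.3,0.006,0],0]
    - [-1,[0.16,0.003,0],0]
    - [-1,[0,0,0],0]

```text
clock: 16.4
eef_pos: [585.9, -23.7, 69.0]
ee_rot: [1.0, 0.009, 0.0, 0.0]
wrist_force: [-0.5, 0.9, -3.3]
finger_gap: 22.0
grasp_force: 50.0
```

Emit:
send_rows:
  motion:
    - [-1,[0.08,0.001,0],0]
    - [-1,[0.06,0.001,0],0]
    - [-1,[0.04,0.001,0],0]
    - [-1,[0,0,0],0]

```text
clock: 16.9
eef_pos: [594.4, -23.7, 68.9]
ee_rot: [1.0, 0.009, 0.0, 0.0]
wrist_force: [-0.4, 0.8, -3.2]
finger_gap: 21.7
grasp_force: 50.0
```

Emit:
send_rows:
  motion:
    - [-1,[0.04,0.001,0],0]
    - [-1,[0.03,0,0],0]
    - [-1,[0,0,0],0]

```text
clock: 17.27
eef_pos: [597.9, -23.7, 68.9]
ee_rot: [1.0, 0.009, 0.0, 0.0]
wrist_force: [-0.7, -0.6, -3.5]
finger_gap: 21.6
grasp_force: 50.0
```

Emit:
send_rows:
  motion:
    - [-1,[0.03,0,0],0]
    - [-1,[0.03,0,0],0]
    - [-1,[0,0,0],0]

```text
clock: 17.65
eef_pos: [600.9, -23.6, 68.9]
ee_rot: [1.0, 0.009, 0.0, 0.0]
wrist_force: [-0.1, 0.2, -3.1]
finger_gap: 21.4
grasp_force: 50.0
```

Emit:
send_rows:
  motion:
    - [-1,[0.03,0,0],0]
    - [-1,[0.03,0,0],0]
    - [-1,[0,0,0],0]

```text
clock: 18.02
eef_pos: [603.9, -23.6, 68.9]
ee_rot: [1.0, 0.009, 0.0, 0.0]
wrist_force: [-0.3, -0.6, -2.8]
finger_gap: 21.3
grasp_force: 50.0
```

Emit:
send_rows:
  motion:
    - [-1,[0.03,0,0],0]
    - [-1,[0.03,0,0],0]
    - [-1,[0,0,0],0]

```text
clock: 18.4
eef_pos: [605.4, -23.5, 68.6]
ee_rot: [1.0, 0.009, -0.001, -0.0]
wrist_force: [-7.6, 0.2, -0.7]
finger_gap: 21.7
grasp_force: 50.0
```

```bash
cat > look.py <<'E'
from h import *
import sys
c,W,s=wcloud(); show(s); cv2.imwrite("pics/%s.png"%sys.argv[1],c["color"])
x0,y0,_=s["eef_pos"]; Z=W[...,2];X=W[...,0];Y=W[...,1]
m=(Z>25)&(Z<55)&(X>x0+15)&(X<672)&(abs(Y-y0)<60)&(c["color"].min(-1)>80); p=W[m]; rect("plate",p)
k=p[(np.abs(p[:,1]-y0)<20)]; print("pitch,z@handle",np.round(np.polyfit(k[:,0]-x0,k[:,2],1),4))
m=(Z>65)&(Z<110)&(abs(X-x0)<50)&(abs(Y-y0)<20)&(cv2.cvtColor(c["color"],cv2.COLOR_BGR2HSV)[...,1]>150); rect("handle",W[m])
m=(Z>100)&(Z<165)&(X>640)&(X<720); print(m.sum(),np.nanmedian(X[m]) if m.any() else "")
m=(Z>155)&(Z<185)&(X>640); print("roof min x",np.nanpercentile(X[m],[0.5,2]) if m.any() else "")
E
python3 look.py w5
```

```text
18.4 tcp [605.4 -23.5  68.6] yaw 0.017 F [-7.6  0.2 -0.7] M [0.   1.32 0.03] gap 21.7 g 50.0 q [-0.14  0.65  1.54 -0.    0.95  1.42]
plate 6880 c [646.2 -22.6] size [51.8 50.7] ang 0.41 z [38.6 39.7 40.8] [[620.0, 3.0], [620.0, -48.0], [672.0, -48.0], [672.0, 3.0]]
pitch,z@handle [-5.60000e-03  3.99501e+01]
handle 3084 c [607.3 -23.9] size [37.9 23.4] ang 1.95 z [ 71.8  99.4 100.7] [[588.0, -13.0], [589.0, -36.0], [627.0, -35.0], [626.0, -12.0]]
25378 680.3165021975836
roof min x [640.26442391 641.11101129]
```

Emit:
send_rows:
  motion:
    - [-1,[-0.04,0,-0.02],0]
    - [-1,[0,0,-0.03],0]
    - [-1,[0,0,0],0]

```text
clock: 18.82
eef_pos: [604.9, -23.6, 66.3]
ee_rot: [1.0, 0.009, 0.0, -0.0]
wrist_force: [-0.4, -0.7, -2.8]
finger_gap: 21.6
grasp_force: 50.0
```

Emit:
send_rows:
  motion:
    - [-1,[0,0,-0.02],0]
    - [-1,[0,0,0],0]

```text
clock: 19.08
eef_pos: [605.0, -23.7, 65.9]
ee_rot: [1.0, 0.009, 0.0, 0.0]
wrist_force: [-1.8, 0.2, 4.3]
finger_gap: 21.9
grasp_force: 50.0
```

Emit:
send_rows:
  motion:
    - [-1,[0,0,0],0]
    - [-1,[0,0,0],0]
    - [-1,[0,0,0],0]
  squeeze: 4

```text
clock: 19.45
eef_pos: [605.1, -23.7, 65.9]
ee_rot: [1.0, 0.009, 0.0, 0.0]
wrist_force: [-2.9, -0.2, 5.8]
finger_gap: 21.9
grasp_force: 4.0
```

```bash
python3 look.py w6
```

```text
19.45 tcp [605.1 -23.7  65.9] yaw 0.017 F [-2.9 -0.2  5.8] M [ 0.05  0.39 -0.08] gap 21.9 g 4.0 q [-0.14  0.65  1.55 -0.    0.94  1.42]
plate 6917 c [646.  -22.8] size [51.9 50.7] ang 0.41 z [36.  37.1 38.1] [[620.0, 2.0], [620.0, -48.0], [672.0, -48.0], [672.0, 3.0]]
pitch,z@handle [-2.90000e-03  3.71949e+01]
handle 3023 c [606.9 -24. ] size [38.  23.3] ang 1.98 z [71.3 96.7 98. ] [[588.0, -13.0], [588.0, -36.0], [626.0, -35.0], [625.0, -12.0]]
26278 680.5642725015605
roof min x [640.25916231 641.05483738]
```

Emit:
send_rows:
  motion:
    - [-1,[-0.01,0.03,0.01],0]
    - [-1,[0,0.04,0],0]
    - [-1,[0,0.04,0],0]
    - [-1,[0,0.04,0],0]
    - [-1,[0,0.04,0],0]
    - [-1,[0,0,0],0]

```text
clock: 20.25
eef_pos: [604.3, -13.9, 65.9]
ee_rot: [1.0, 0.009, -0.0, -0.0]
wrist_force: [-0.3, -0.3, -2.0]
finger_gap: 22.1
grasp_force: 4.0
```

```bash
python3 look.py w7
```

```text
20.25 tcp [604.3 -13.9  65.9] yaw 0.018 F [-0.3 -0.3 -2. ] M [ 0.11 -0.05  0.09] gap 22.1 g 4.0 q [-0.12  0.65  1.55  0.    0.94  1.43]
plate 7030 c [645.5 -13. ] size [52.7 50.6] ang 0.62 z [36.  37.1 38.2] [[619.0, 12.0], [619.0, -39.0], [672.0, -38.0], [672.0, 13.0]]
pitch,z@handle [-6.40000e-03  3.73572e+01]
handle 3017 c [606.2 -14. ] size [37.9 23.6] ang 1.27 z [71.3 96.7 98. ] [[587.0, -3.0], [587.0, -26.0], [625.0, -25.0], [625.0, -2.0]]
25665 680.7598978961965
roof min x [640.25829384 640.97089782]
```

Emit:
send_rows:
  motion:
    - [-1,[0,0.04,0],0]
    - [-1,[0,0.04,0],0]
    - [-1,[0,0.04,0],0]
    - [-1,[0,0.04,0],0]
    - [-1,[0,0.04,0],0]
    - [-1,[0,0,0],0]

```text
clock: 21.05
eef_pos: [604.2, -4.0, 65.9]
ee_rot: [1.0, 0.009, -0.0, -0.0]
wrist_force: [-1.4, -0.2, 0.2]
finger_gap: 21.9
grasp_force: 4.0
```

```bash
python3 look.py w8
```

```text
21.05 tcp [604.2  -4.   65.9] yaw 0.017 F [-1.4 -0.2  0.2] M [-0.03  0.13 -0.12] gap 21.9 g 4.0 q [-0.11  0.65  1.55  0.    0.94  1.45]
plate 7042 c [645.6  -3.5] size [52.8 50.5] ang 0.0 z [32.6 34.4 36.3] [[619.0, 22.0], [619.0, -29.0], [672.0, -29.0], [672.0, 22.0]]
pitch,z@handle [-0.0632 37.1416]
handle 2997 c [607.  -4.] size [38.2 23.4] ang 0.61 z [72.6 96.3 98.4] [[588.0, 8.0], [588.0, -16.0], [626.0, -16.0], [626.0, 8.0]]
25379 680.804666624453
roof min x [640.24111409 640.98295555]
```

The pitch of -0.063 rad matches the full drop. I'll nudge lightly against the stop, then release.

Emit:
send_rows:
  motion:
    - [-1,[0.02,0,0],0]
    - [-1,[0.01,0,0],0]
    - [-1,[0,0,0],0]
    - [-0.2,[0,0,0],0]
    - [-0.2,[0,0,0],0]
    - [-0.1,[0,0,0],0]
    - [0,[0,0,0],0]

```text
clock: 21.98
eef_pos: [605.9, -4.1, 65.9]
ee_rot: [1.0, 0.009, 0.0, -0.0]
wrist_force: [-0.4, -0.2, -0.4]
finger_gap: 45.1
grasp_force: 0.0
```

```bash
python3 look.py w9
```

```text
21.98 tcp [605.9  -4.1  65.9] yaw 0.017 F [-0.4 -0.2 -0.4] M [ 0.06  0.08 -0.05] gap 45.1 g 0.0 q [-0.11  0.65  1.55  0.    0.94  1.45]
plate 6826 c [646.4  -3.6] size [51.1 50.4] ang 0.01 z [32.7 34.5 36.3] [[621.0, 22.0], [621.0, -29.0], [672.0, -29.0], [672.0, 22.0]]
pitch,z@handle [-0.0611 37.05  ]
handle 2794 c [608.6  -4.3] size [38.  20.8] ang 0.66 z [72.9 96.4 98.4] [[589.0, 6.0], [590.0, -15.0], [628.0, -15.0], [627.0, 6.0]]
25674 680.3920225120988
roof min x [640.28130158 641.19678874]
```

Emit:
send_rows:
  motion:
    - [0,[0,0,0.2],0]
    - [0,[0,0,0.4],0]
    - [0,[0,0,0.7],0]
    - [0,[-0.2,0,0.8],0]
    - [0,[-0.5,0,0.8],0]
    - [0,[-0.8,0,0.8],0]
    - [0,[-0.9,0,0],0]
    - [0,[0,0,0],0]
    - [0,[0,0,0],0]

```text
clock: 23.15
eef_pos: [486.3, -4.2, 251.6]
ee_rot: [1.0, 0.009, 0.001, 0.0]
wrist_force: [0.3, 0.4, -0.3]
finger_gap: 45.7
grasp_force: 0.0
```

```bash
python3 - <<'E'
from h import *
c,W,s=wcloud(); show(s)
Z=W[...,2];X=W[...,0];Y=W[...,1]
m=(Z>25)&(Z<42)&(X>565)&(X<672)&(abs(Y+4)<60)&(c["color"].min(-1)>80); p=W[m]; rect("plate",p)
k=p[(abs(p[:,1]+4)<20)&(p[:,0]>630)]; print(np.polyfit(k[:,0]-605,k[:,2],1))
b=np.vstack([eyes.capture("top")["color"]])
d=eyes.capture("side")["color"]
cv2.imwrite("pics/fin.png",cv2.resize(np.hstack([b,d]),(800,300)))
E
```

```text
23.15 tcp [486.3  -4.2 251.6] yaw 0.017 F [ 0.3  0.4 -0.3] M [ 0.04  0.06 -0.03] gap 45.7 g 0.0 q [-0.13  0.27  1.64  0.    1.24  1.42]
plate 2193 c [626.4  -4.1] size [91.5 50.5] ang 0.7 z [32.6 35.1 38.6] [[580.0, 21.0], [581.0, -30.0], [672.0, -29.0], [672.0, 22.0]]
[-0.06154029 37.01338435]
```

View pics/fin.png

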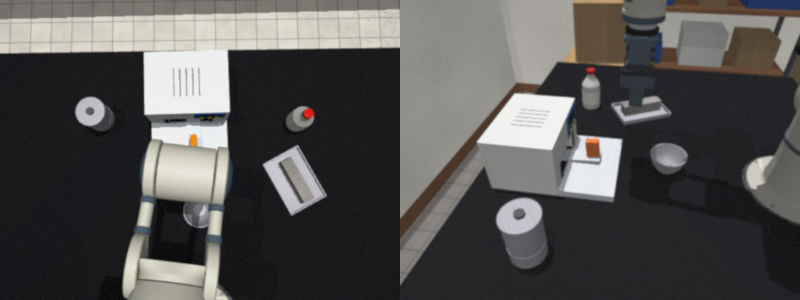

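The view shows the prism flat in the tray (295,182), the carrier seated in the bay (handle at 193,140), and the bystanders where they were. Handing in.

```bash
python3 -c "
from plant import job_done
print(job_done())"
```

```text
the job is handed in; nothing more can be done
None
```

The job is handed in at about 23 s: the prism lies flat in the tray, the carrier's foot is in the pocket (measured tilt 0.061 rad, about 0.06 expected), and the tin, bottle and bowl look unmoved in the final pictures; no verdict came back.

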